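# Wedge the splash-screen gate shut beside the fume hood

### The job

The gate leaf of the low white splash screen has lost its latch. Take the tall tapered wooden wedge (not the thin one and not the straight bar), and from the robot's side tap it, nose first, under the gate leaf near the middle so that the gate is pushed shut and jams: the leaf should be lifted about three millimetres on its hinge and sit tight on the wedge. Leave the wedge lying there flat, square to the gate, and let go.

Things in the scene. Friction and masses are not known exactly. Their poses are not given: they have to be found in the camera images.
- wedge: Light-wood wedge, 150 long (x) by 40 wide mm; origin on its underside at mid-width, 125 mm behind the nose, x to the nose. Handle end: flat block 24 tall, 60 long, grip its sides at the origin; then 90 mm of even slope to a 4 mm thick nose. Friction about 0.6. Lies in a row of 3 at the robot's right, any order, with a thin wedge (10 tall, too thin to jam) and an untapered bar of the same plan.
- screen: Low white splash screen, fixed. Origin on the bench under the middle of the shut gate leaf; x leads through the gateway away from the robot's side, y to the hinge post, z up. Aluminium posts 130 mm tall at y = +-114 mm, 50 mm foot plates; fixed wing on to y = 287. Shut, the leaf fills x -6 to 6, y -93 to 93, z 12 to 112 mm: a 12 mm gap below it.
- gate (a joint): Swing of the gate leaf in rad: 0 shut (against a stop), growing as it opens to the robot's side (-x of the screen). Upright hinge at x -4, y 100 mm of the screen. Starts 0.05 to 0.25 rad ajar, swings easily and stays where left; the wedge, pushed against its lower edge towards +x, pushes it shut.
- gate_edge (a point): Middle of the leaf's lower edge; moves with the leaf. At rest 12 mm above the bench; the wedge can lift the leaf up to 9 mm on its hinge, against 3.5 N of weight plus 0.6 N per mm; it drops back if not held up. Pushing the wedge in takes some 5 to 10 N, more if it is also pressed down on the bench; once shut, 4.5 mm of wedge travel lifts the leaf 1 mm, 3 mm when the wedge's origin is 81 mm before the screen's.
Not all that is in view belongs to the job. Leave any blue or pink look-alike of the wedge alone.

How it is judged:
At the end, for the whole second after the job is handed in: The gate is shut to within 0.08 rad and still, its leaf lifted by at least 1 mm and pressing on the wedge with more than 2 N; the wedge lies at rest, flat within 0.1 rad, its handle on the robot's side, within 40 mm of the middle of the gateway and square to it within 0.3 rad (height (world z) of gate_edge above 0.013 m and value of joint gate below 0.08 rad and contact force between wedge and screen above 2 N and x of wedge in the frame of screen below -0.03 m and y of wedge in the frame of screen between -0.04 and 0.04 m and angle between the x axis of wedge and the x axis of screen, either way round below 0.3 rad and angle between wedge's own z axis and vertical below 0.1 rad and linear speed of wedge below 0.02 m/s and velocity of joint gate below 0.05 rad/s); the robot touches nothing.
It also fails if it takes over 48 s, if anything falls off the work surface, if the arm or the gripper's body presses on something with over 40 N, if the wrist force passes 120 N, or if a joint passes its speed limit or range.

### The arm

A 6-joint arm with a two-finger parallel gripper is mounted at the origin on the work surface. World frame = base frame: x ahead of the robot, y to its left, z up, the work surface at z = 0. Lengths are in m, angles in rad, forces in N, time in s.
With the tool pointing down it reaches from about 0.35 to 0.85 m from the base axis. Payload 8.1 kg.
Tool frame: the origin (TCP) lies at the centre of the arm's flange, where the gripper is bolted on; the fingertips stand 186 mm ahead of it and the grasp point (between the pads) lies 167 mm ahead of it; z points along the fingers, y is the line along which they close (so a half turn about z gives the same grasp; the last joint's range is limited). The gripper opens to 93 mm and grips with 3 to 60 N. Pads are 15 mm wide; open, the fingers measure 128 mm over their backs; the gripper's body (75 mm by 188 mm) begins 65 mm behind the grasp point.
Start: joints at [-0.085, 0.13, 1.488, -0, 1.523, -0.085], TCP at [0.6, 0, 0.405] pointing down, gripper open.
Joint ranges: [-2.96, 2.96], [-0.89, 2.26], [0.02, 2.5], [-1.34, 4.48], [0, 2.73], [-2.66, 2.66]. Speed limits (rad/s): [2.39, 2.39, 2.79, 3.14, 3.14, 3.14].

### API

Orientations are given as a rotation vector (axis times angle).
In Python, from plant import robot gives the robot as it stands.
- The arm moves only by the tool apply_moves, never from a script. Its argument "series" is a list of rows, each a list of 2 entries, a list of its own where there are three numbers: the shift along the tool's x, y, z in mm, then the turn, a rotation vector about the tool's x, y, z in rad. A call has 1 to 12 rows; each row shifts and turns the commanded pose from where the row before left it, along the tool's axes as they then stand; what a row does not reach is not made up. A row lasts 1/12 s, in which the tool goes at most 41.7 mm and 7.16 degrees, less where a joint would pass 70% of its speed; a pose out of reach is approached as far as the arm can. A call is refused whole if a number of a shift passes 41.7 or a number of a turn 0.125, either way. A call with a gripper value outside its range is refused whole. "claw" is the opening, from 0 (shut) to 1 (fully open), set as the call begins (left out, the last holds). The fingers move at their own pace and stop on an object; "newtons" is the grip in N (left out, the last holds). Time passes only in rows, so rows that do not move let the fingers close. It gives the time, the measured TCP pose, the force, the opening and the grip force at its end, in the units of the state.
- robot.read_state(): the state, without advancing time (a new reading comes with each control period).
- robot.read_camera(name): name is "scene" or "side" or "wrist"; returns (picture, depth): 480x640x3 uint8, blue, green, red; 480x640 float32, m along the optical axis (not along the pixel's ray), 0 where there is no reading.
- robot.calibration(name): a dict with "fx", "fy", "cx", "cy" (pixels), "extrinsics" (4x4, takes a point from world to camera coordinates). Camera axes: x right, y down, z forward; pixel columns grow to the right and rows downward; lengths in m; the calibration is good to about 2 mm. A picture is of the moment at which its call begins: read the wrist's pose just before it. calibration takes no time and is no camera call; for the wrist camera it gives the pose at the moment of the call.
- robot.close_job(): hands the job in; it is judged then, once.
The state is a dict: "t": time; "q": joint angles; "dq": joint speeds; "joint_torque": joint torques, N m; "tool_pos": TCP position; "orientation": TCP orientation; "force": force on the tool from outside, world axes, zero at the start; "wrist_torque": the same for the moment, N m; "opening": finger opening in m; "gripper_force": force on a finger pad.
Only numpy, scipy, OpenCV 4.12 (cv2) and the standard library are available. Lean on these libraries where they do the work, as an engineer would, in place of code of your own. Each camera call takes 0.05 s, during which the arm holds its last target. There are 200 camera calls.

## Working session

There is one attempt and no reset: what is moved stays moved. The work goes in short steps, Python scripts to look and compute and a tool call to move; the robot and the scene stay as the last step left them, time stands still between calls to the robot, and variables do not carry over. Pictures are saved under pics/ and viewed, at most 10 in all, crops included, and the job is handed in when it is done.

Besides the shell and the picture viewer there is one more tool, called after "Request:" by a JSON object that holds its "op" and its "data", one argument or row to a line. apply_moves: Moves the arm, as the interface text tells. Its arguments: {"type":"object","properties":{"series":{"type":"array"},"claw":{"type":"number"},"newtons":{"type":"number"}},"required":["series"]}

```bash
mkdir -p pics && cat > h.py <<'E'
import numpy as np, cv2
from plant import robot
from scipy.spatial.transform import Rotation as R
def cal(n):
    c=robot.calibration(n); return c, np.linalg.inv(np.array(c["extrinsics"]))
def cloud(n):
    c,Ti=cal(n); im,d=robot.read_camera(n)
    v,u=np.mgrid[:480,:640]
    P=np.stack([(u-c["cx"])/c["fx"]*d,(v-c["cy"])/c["fy"]*d,d],-1)
    W=P@Ti[:3,:3].T+Ti[:3,3]; W[d==0]=np.nan
    return im,W
E
python3 - <<'E'
from h import *
s=robot.read_state(); print({k:np.round(v,3) for k,v in s.items()})
for n in ["scene","side"]:
    im,W=cloud(n); cv2.imwrite(f"pics/{n}0.png",im); np.save(f"{n}0.npy",W)
    print(n,np.round(cal(n)[1][:3,3],2))
E
```

```text
{'t': np.float64(0.0), 'q': array([-0.085,  0.131,  1.489, -0.   ,  1.523, -0.085]), 'dq': array([-0.001, -0.001, -0.001, -0.002,  0.001,  0.   ]), 'joint_torque': array([-2.0000e-03, -5.5985e+01, -4.9176e+01,  7.7000e-02,  3.6000e-02,
       -0.0000e+00]), 'tool_pos': array([0.6  , 0.   , 0.404]), 'orientation': array([-2.22e+00, -2.22e+00,  2.00e-03]), 'force': array([ 0.116,  0.336, -0.208]), 'wrist_torque': array([ 0.029, -0.025, -0.005]), 'gripper_force': np.float64(0.0), 'opening': np.float64(0.093)}
scene [ 1.62 -0.06  0.83]
side [ 0.32 -0.92  0.81]
```

View pics/scene0.png

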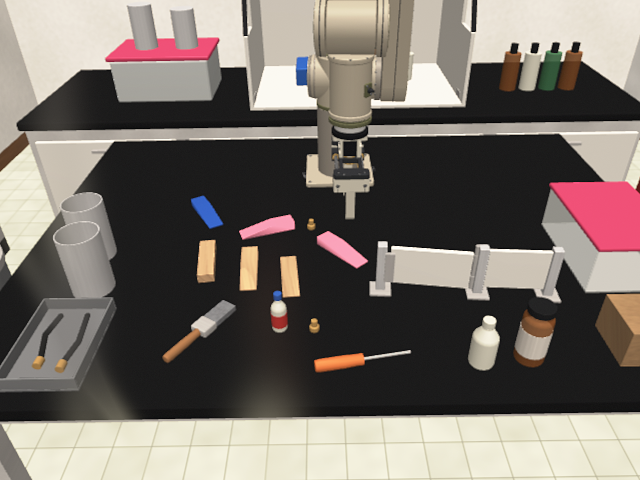

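View pics/side0.png

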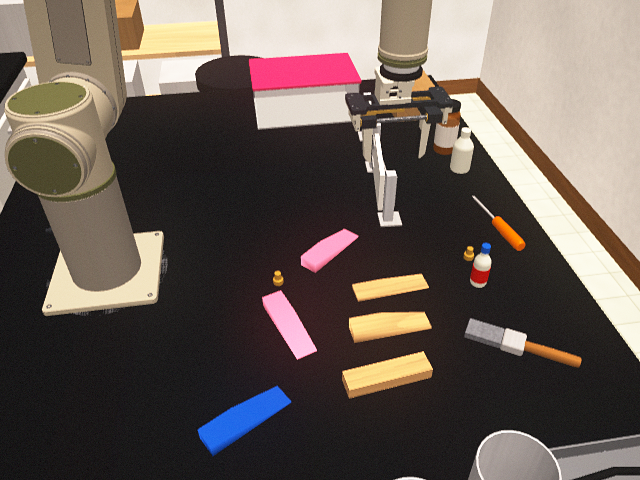

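Both views show a row of three light-wood pieces: in the scene view at (207,260), (249,268) and (290,275), which are (388,373), (390,325) and (390,287) in the side view. They look like the bar, the tall wedge and the thin wedge respectively. The look-alikes are pink at (267,227) and (342,248) and blue at (207,211). The gate leaf is at (432,268), its free post at (382,268) and its hinge post at (480,270). I'll check heights along each wooden piece, with a close crop.

```bash
cat >> h.py <<'E'
def wood(im,W):
    hsv=cv2.cvtColor(im,cv2.COLOR_BGR2HSV)
    m=cv2.inRange(hsv,(8,50,110),(28,200,255))
    m=cv2.morphologyEx(m,cv2.MORPH_OPEN,np.ones((3,3)))
    n,l,st,c=cv2.connectedComponentsWithStats(m)
    out=[]
    for i in range(1,n):
        p=W[l==i]; p=p[np.isfinite(p[:,0])]
        if st[i,4]<200 or len(p)<100: continue
        if not(-0.5<np.median(p[:,1])<0.1 and .3<np.median(p[:,0])<.9 and np.median(p[:,2])<.05): continue
        out.append((c[i],p))
    return out
E
python3 - <<'E'
from h import *
for n in ["scene","side"]:
    im=cv2.imread(f"pics/{n}0.png"); W=np.load(f"{n}0.npy")
    for c,p in wood(im,W):
        r=cv2.minAreaRect((p[:,:2]*1000).astype(np.float32))
        # profile along the long axis
        b=cv2.boxPoints(r); e=[b[1]-b[0],b[2]-b[1]]; a=max(e,key=np.linalg.norm); a/=np.linalg.norm(a); a*=np.sign(a[0])
        s=p[:,:2]*1000@a; s-=s.min()
        pr=[round(float(np.percentile(p[(s>=k)&(s<k+15),2],90)*1000)) for k in range(0,150,15) if ((s>=k)&(s<k+15)).sum()>3]
        print(n,np.round(c),np.round(r[0]),np.round(r[1]),"ang",round(np.arctan2(a[1],a[0]),3),pr)
    hsv=cv2.cvtColor(im,cv2.COLOR_BGR2HSV)
    k=(hsv[...,1]<60)&(hsv[...,2]>90)&(W[...,2]>.004)&(W[...,2]<.15)&(W[...,0]>.5)&(W[...,0]<.85)&(W[...,1]>-.1)&(W[...,1]<.5)
    p=W[k]*1000
    for lo,hi in [(4,11),(20,60),(60,105),(116,127),(127,140)]:
        q=p[(p[:,2]>lo)&(p[:,2]<hi)]
        if len(q): 
            print(n,lo,hi,len(q))
            for y in range(-60,480,15):
                z=q[(q[:,1]>=y)&(q[:,1]<y+15)]
                if len(z)>2: print((y+7,round(z[:,0].min()),round(np.median(z[:,0])),round(z[:,0].max())),end=" ")
            print()
im=cv2.imread("pics/side0.png")[260:410,320:450]; cv2.imwrite("pics/crop.png",cv2.resize(im,None,fx=4,fy=4,interpolation=cv2.INTER_CUBIC))
E
```

```text
scene [206. 261.] [ 498. -359.] [189.  41.] ang 0.13 [1, 25, 26, 25, 25, 26, 25, 26, 26]
scene [249. 268.] [ 528. -247.] [192.  41.] ang 0.075 [0, 25, 26, 25, 25, 25, 23, 19, 16]
scene [289. 276.] [ 568. -142.] [166.  42.] ang 0.093 [9, 11, 12, 12, 12, 11, 10, 8, 8, 6]
scene [181. 345.] [ 811. -358.] [19. 98.] ang -0.551 [19, 19, 19, 20, 20, 20, 19]
scene [339. 362.] [869. -25.] [ 38. 111.] ang -1.205 [23, 24, 26, 26, 26, 26, 26, 24]
scene 4 11 262
(52, 600, 625, 849) (67, 601, 630, 850) (82, 627, 637, 850) (97, 605, 632, 846) (277, 639, 655, 667) (292, 632, 649, 667) (307, 644, 651, 671) (322, 631, 650, 674) (442, 640, 654, 667) (457, 645, 661, 677) (472, 660, 665, 679) 
scene 20 60 2409
(67, 623, 630, 634) (82, 624, 632, 640) (97, 632, 637, 641) (112, 610, 615, 619) (127, 613, 617, 623) (142, 615, 619, 623) (157, 618, 622, 627) (172, 619, 624, 628) (187, 622, 627, 632) (202, 623, 629, 635) (217, 624, 631, 636) (232, 628, 633, 638) (247, 631, 636, 642) (262, 632, 639, 643) (277, 634, 640, 646) (292, 631, 641, 652) (307, 645, 649, 652) (322, 639, 645, 850) (337, 641, 646, 847) (352, 
[... 2332 characters left out ...]
 849) (352, 818, 821, 827) (367, 819, 821, 822) 
side 60 105 695
(67, 608, 619, 631) (82, 609, 610, 637) (97, 601, 607, 614) (112, 603, 604, 605) (127, 605, 607, 607) (142, 607, 609, 610) (157, 610, 611, 612) (172, 612, 614, 615) (187, 614, 616, 617) (202, 618, 618, 619) (217, 620, 621, 622) (232, 621, 843, 850) (247, 622, 841, 850) (262, 624, 839, 850) (277, 626, 628, 630) (292, 629, 631, 651) (322, 833, 844, 849) (337, 817, 831, 849) (352, 819, 821, 826) (367, 819, 820, 822) 
side 116 127 84
(67, 609, 619, 631) (82, 610, 610, 611) (277, 631, 634, 636) (292, 629, 640, 648) (442, 651, 655, 655) 
side 127 140 96
(67, 609, 618, 629) (82, 610, 621, 631) (292, 639, 644, 648) (472, 643, 651, 662)
```

View pics/crop.png

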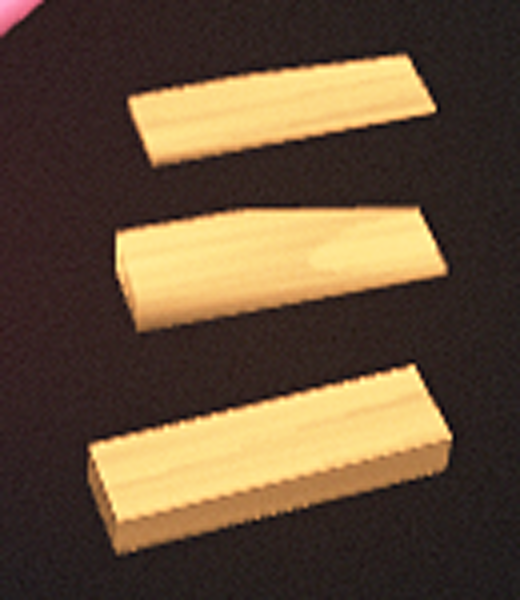

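The crop shows the middle piece, (280,265) in the crop and (386,325) in the side view, sloping down from a tall block to a thin nose pointing +x. Its measured height runs from 25 mm to 9 mm. The top piece is uniformly thin and the bottom one is the bar, so the middle piece is the one to take. Next I'll refine its pose, the posts and the positions of nearby objects.

```bash
python3 - <<'E'
from h import *
for n in ["scene","side"]:
    im=cv2.imread(f"pics/{n}0.png"); W=np.load(f"{n}0.npy")
    hsv=cv2.cvtColor(im,cv2.COLOR_BGR2HSV)
    for name,lo,hi in [("pink",(150,60,100),(179,255,255)),("amber",(12,120,60),(28,255,255))]:
        m=cv2.inRange(hsv,lo,hi); k,l,st,c=cv2.connectedComponentsWithStats(m)
        for i in range(1,k):
            p=W[l==i]*1000; p=p[np.isfinite(p[:,0])]
            if len(p)>25 and abs(np.median(p[:,1]))<450 and 250<np.median(p[:,0])<900 and np.median(p[:,2])<60:
                print(n,name,np.round(c[i]),np.round(np.percentile(p,[3,97],axis=0)).tolist())
    # tall wedge top block
    for c,p in wood(im,W):
        if -.3<np.median(p[:,1])<-.2:
            q=p[p[:,2]>.006]*1000; t=q[:,:2]; mu=t.mean(0); u=np.linalg.svd(t-mu,full_matrices=False)[2][0]; u*=np.sign(u[0])
            s=(t-mu)@u; w=(t-mu)@np.array([-u[1],u[0]])
            print(n,"wedge mu",np.round(mu,1),"ang",round(np.arctan2(u[1],u[0]),3),"s",np.round(np.percentile(s,[0.5,1,99,99.5]),1),"w",np.round(np.percentile(w,[1,99]),1))
    k=(hsv[...,1]<60)&(hsv[...,2]>70)&(W[...,2]>.127)&(W[...,2]<.136)&(W[...,0]>.58)&(W[...,0]<.7)
    for a,b in [(.03,.12),(.26,.34),(.43,.51)]:
        q=W[k&(W[...,1]>a)&(W[...,1]<b)]*1000
        if len(q)>10: print(n,"post",len(q),np.round(np.percentile(q,[5,50,95],axis=0),1).tolist())
c=robot.calibration("wrist"); T=np.linalg.inv(np.array(c["extrinsics"])); print(np.round(T,3).tolist(),c["fx"])
E
```

```text
scene pink [268. 227.] [[322.0, -280.0, -1.0], [395.0, -143.0, 25.0]]
scene pink [341. 249.] [[417.0, -67.0, -1.0], [530.0, 45.0, 25.0]]
scene amber [311. 224.] [[308.0, -101.0, -1.0], [362.0, -80.0, 29.0]]
scene amber [314. 326.] [[742.0, -91.0, -1.0], [771.0, -69.0, 29.0]]
scene amber [180. 346.] [[777.0, -386.0, 0.0], [851.0, -332.0, 21.0]]
scene amber [527. 360.] [[852.0, 329.0, 1.0], [879.0, 380.0, 21.0]]
scene amber [338. 360.] [[864.0, -73.0, 19.0], [883.0, 15.0, 27.0]]
scene wedge mu [ 546.1 -245.6] ang 0.067 s [-76.5 -73.8  70.1  73.5] w [-19.9  19.3]
scene post 55 [[609.7, 67.8, 127.1], [621.1, 76.1, 128.9], [631.0, 85.7, 131.3]]
scene post 70 [[628.6, 288.5, 127.5], [637.9, 301.0, 129.2], [650.1, 312.9, 131.6]]
scene post 58 [[642.8, 455.4, 127.3], [653.8, 464.5, 129.1], [662.6, 474.7, 131.2]]
side pink [327. 249.] [[409.0, -70.0, 1.0], [527.0, 43.0, 27.0]]
side pink [286. 319.] [[320.0, -275.0, 1.0], [389.0, -142.0, 27.0]]
side amber [441. 150.] [[821.0, 325.0, 1.0], [856.0, 359.0, 25.0]]
side amber [508. 232.] [[852.0, -80.0, 15.0], [881.0, 13.0, 28.0]]
side amber [469. 
[... 152 characters left out ...]
69.0, 0.0], [645.0, -113.0, 13.0]]
side amber [388. 328.] [[472.0, -271.0, 0.0], [615.0, -208.0, 26.0]]
side amber [553. 354.] [[771.0, -390.0, 1.0], [848.0, -334.0, 22.0]]
side amber [387. 377.] [[438.0, -386.0, 1.0], [584.0, -319.0, 27.0]]
side wedge mu [ 535.5 -252.1] ang 0.088 s [-64.4 -64.2  80.   82.6] w [-17.8  24.9]
side post 67 [[610.8, 64.4, 127.7], [619.1, 73.0, 130.8], [629.2, 83.1, 133.2]]
side post 13 [[636.9, 284.2, 128.0], [644.0, 291.7, 130.1], [648.9, 300.7, 133.0]]
side post 16 [[642.9, 464.0, 129.0], [651.9, 470.5, 130.9], [660.5, 474.3, 132.0]]
[[1.0, 0.0, -0.001, 0.599], [-0.0, -0.97, -0.245, 0.067], [-0.001, 0.245, -0.97, 0.384], [0.0, 0.0, 0.0, 1.0]] 377.1627554718038
```

Request:
{"op": "apply_moves", "data": {
  "series": [
    [[-25, -10.5, 0], [0, 0, -0.11]],
    [[-33, -19, 0], [0, 0, 0]],
    [[-35, -16, 0], [0, 0, 0]],
    [[-35, -16, 0], [0, 0, 0]],
    [[-35, -16, 0], [0, 0, 0]],
    [[-35, -16, 0], [0, 0, 0]],
    [[-35, -16, 0], [0, 0, 0]],
    [[0, 0, 0], [0, 0, -0.118]],
    [[0, 0, 0], [0, 0, -0.118]],
    [[0, 0, 0], [0, 0, -0.118]],
    [[0, 0, 0], [0, 0, -0.118]],
    [[0, 0, 0], [0, 0, -0.118]]
  ]
}}

```text
t: 1.1
tool_pos: [0.5137, -0.2428, 0.4042]
orientation: [-1.317, -2.851, -0.0]
force: [0.4, -0.8, 0.2]
opening: 0.0928
gripper_force: 0.0
```

Request:
{"op": "apply_moves", "data": {
  "series": [
    [[0, 0, 0], [0, 0, -0.118]],
    [[0, 0, 0], [0, 0, -0.118]],
    [[0, 0, 0], [0, 0, -0.118]],
    [[0, 0, 0], [0, 0, -0.118]],
    [[0, 0, 0], [0, 0, -0.118]],
    [[0, 0, 0], [0, 0, -0.118]],
    [[0, 0, 0], [0, 0, -0.118]],
    [[0, 0, 0], [0, 0, -0.118]],
    [[0, 0, 0], [0, 0, 0]],
    [[0, 0, 0], [0, 0, 0]]
  ]
}}

```text
t: 1.93
tool_pos: [0.5138, -0.2425, 0.4043]
orientation: [0.109, -3.139, -0.001]
force: [0.1, -0.2, 0.7]
opening: 0.093
gripper_force: 0.0
```

```bash
cat >> h.py <<'E'
def pose():
    s=robot.read_state(); M=R.from_rotvec(s["orientation"]).as_matrix()
    print("t",round(s["t"],2),"tcp",np.round(s["tool_pos"]*1000,1),"tool x/y/z in world",np.round(M.T,3).tolist(),"open",round(s["opening"]*1000,1),"F",np.round(s["force"],1),"g",round(float(s["gripper_force"]),1),"q6",round(s["q"][5],2))
    return np.array(s["tool_pos"])*1000,M
E
python3 - <<'E'
from h import *
pose(); im,W=cloud("wrist"); cv2.imwrite("pics/w1.png",im); np.save("w1.npy",W)
for c,p in wood(im,W):
    q=p[p[:,2]>.003]*1000; r=cv2.minAreaRect(q[:,:2].astype(np.float32))
    t=q[q[:,2]>20][:,:2]; 
    print(np.round(c),np.round(r[0],1),np.round(r[1],1),round(r[2],1))
    if len(t)>50:
        r=cv2.minAreaRect(t.astype(np.float32)); print("  top",np.round(r[0],1),np.round(r[1],1),round(r[2],1),np.round(cv2.boxPoints(r)).tolist())
E
```

```text
t 1.93 tcp [ 513.8 -242.5  404.3] tool x/y/z in world [[-0.998, -0.069, 0.001], [-0.069, 0.998, 0.0], [-0.001, 0.0, -1.0]] open 93.0 F [ 0.1 -0.2  0.7] g 0.0 q6 -2.17
[500.  44.] [351.3 -92.8] [21.3 18.5] 30.1
  top [350.7 -91.2] [13.4 13.6] 6.5 [[343.0, -85.0], [345.0, -99.0], [358.0, -97.0], [357.0, -84.0]]
[203. 196.] [ 509.5 -334.2] [149.9  87.1] 7.4
  top [ 509.5 -334.2] [149.9  87.1] 7.4 [[430.0, -301.0], [441.0, -387.0], [589.0, -368.0], [578.0, -281.0]]
[314. 235.] [ 546.3 -245.8] [150.  40.] 3.9
  top [ 514.8 -248. ] [86.  39.9] 3.9 [[471.0, -231.0], [473.0, -271.0], [559.0, -265.0], [556.0, -225.0]]
[409. 261.] [ 549.9 -151.8] [191.1  85.2] 25.3
  top [ 495.8 -209.2] [50.6 12. ] 44.1 [[473.0, -223.0], [482.0, -231.0], [518.0, -196.0], [510.0, -187.0]]
[218. 432.] [ 782.2 -341.5] [16.7 30. ] 53.4
```

View pics/w1.png

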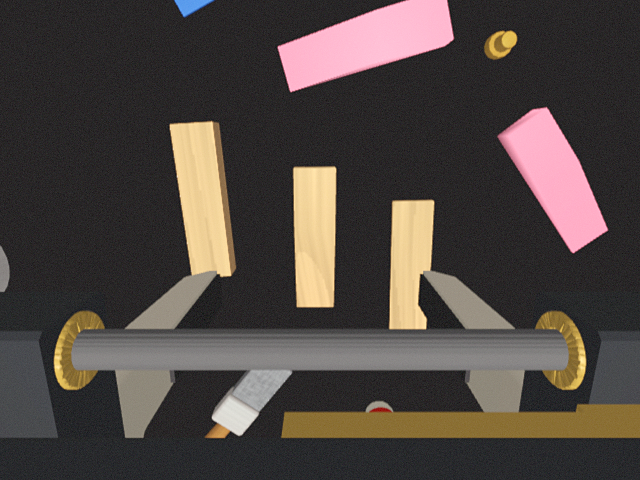

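The wrist picture shows the tall wedge clear at (314,235), with its nose at the lower end (315,305). The bar is at (203,196) and the thin wedge at (411,265). The wedge fits 150x40 mm with its origin near (496,-249) mm and yaw 0.068. I'll go down and grip it.

Request:
{"op": "apply_moves", "data": {
  "series": [
    [[9, -2.7, 10], [0, 0, 0]],
    [[8.8, -2.8, 30], [0, 0, 0]],
    [[0, 0, 35], [0, 0, 0]],
    [[0, 0, 35], [0, 0, 0]],
    [[0, 0, 35], [0, 0, 0]],
    [[0, 0, 30], [0, 0, 0]],
    [[0, 0, 20], [0, 0, 0]],
    [[0, 0, 13], [0, 0, 0]],
    [[0, 0, 6], [0, 0, 0]],
    [[0, 0, 0], [0, 0, 0]],
    [[0, 0, 0], [0, 0, 0]]
  ]
}}

```text
t: 2.9
tool_pos: [0.4971, -0.2497, 0.1918]
orientation: [-0.113, 3.138, -0.001]
force: [-0.2, -0.6, 0.6]
opening: 0.093
gripper_force: 0.0
```

Request:
{"op": "apply_moves", "data": {
  "series": [
    [[0, 0, 0], [0, 0, 0]],
    [[0, 0, 0], [0, 0, 0]],
    [[0, 0, 0], [0, 0, 0]],
    [[0, 0, 0], [0, 0, 0]],
    [[0, 0, 0], [0, 0, 0]],
    [[0, 0, 0], [0, 0, 0]],
    [[0, 0, 0], [0, 0, 0]],
    [[0, 0, 0], [0, 0, 0]]
  ],
  "claw": 0,
  "newtons": 40
}}

```text
t: 3.57
tool_pos: [0.4966, -0.2494, 0.1907]
orientation: [0.115, -3.139, -0.0]
force: [-0.2, 0.7, 0.3]
opening: 0.0439
gripper_force: 0.0
```

```bash
python3 - <<'E'
from h import *
pose()
E
```

```text
t 3.57 tcp [ 496.6 -249.4  190.7] tool x/y/z in world [[-0.997, -0.073, 0.0], [-0.073, 0.997, 0.0], [-0.0, 0.0, -1.0]] open 43.9 F [-0.2  0.7  0.3] g 0.0 q6 -2.2
```

Request:
{"op": "apply_moves", "data": {
  "series": [
    [[0, 0, 0], [0, 0, 0]],
    [[0, 0, 0], [0, 0, 0]],
    [[0, 0, 0], [0, 0, 0]],
    [[0, 0, 0], [0, 0, 0]],
    [[0, 0, 0], [0, 0, 0]],
    [[0, 0, 0], [0, 0, 0]]
  ]
}}

```text
t: 4.07
tool_pos: [0.4965, -0.2493, 0.1907]
orientation: [0.115, -3.139, -0.0]
force: [-0.1, 0.4, -0.5]
opening: 0.0394
gripper_force: 40.0
```

Request:
{"op": "apply_moves", "data": {
  "series": [
    [[0, 0, -5], [0, 0, 0]],
    [[0, 0, -10], [0, 0, 0]],
    [[0, 0, -20], [0, 0, 0]],
    [[0, 0, -25], [0, 0, 0]],
    [[0, 0, -20], [0, 0, 0]],
    [[0, 0, -10], [0, 0, 0]],
    [[0, 0, 0], [0, 0, 0]],
    [[0, 0, 0], [0, 0, 0]]
  ]
}}

```text
t: 4.73
tool_pos: [0.4967, -0.2495, 0.2812]
orientation: [-0.115, 3.138, -0.001]
force: [0.4, 0.0, -2.6]
opening: 0.0395
gripper_force: 40.0
```

```bash
python3 - <<'E'
from h import *
pose()
E
```

```text
t 4.73 tcp [ 496.7 -249.5  281.2] tool x/y/z in world [[-0.997, -0.073, -0.001], [-0.073, 0.997, -0.001], [0.001, -0.001, -1.0]] open 39.5 F [ 0.4  0.  -2.6] g 40.0 q6 -2.2
```

Request:
{"op": "apply_moves", "data": {
  "series": [
    [[0, 15, 0], [0, 0, 0]],
    [[0, 30, 0], [0, 0, 0]],
    [[-2, 38, 0], [0, 0, 0]],
    [[-2, 38, 0], [0, 0, 0]],
    [[-2, 38, 0], [0, 0, 0]],
    [[-2, 38, 0], [0, 0, 0]],
    [[-2, 38, 0], [0, 0, 0]],
    [[-2, 38, 0], [0, 0, 0]],
    [[-2, 38, 0], [0, 0, 0]],
    [[-2, 38, 0], [0, 0, 0]],
    [[-1, 38, 0], [0, 0, 0]],
    [[0, 30, 0], [0, 0, 0]]
  ]
}}

```text
t: 5.73
tool_pos: [0.4814, 0.1702, 0.2789]
orientation: [0.115, -3.137, 0.0]
force: [0.8, 0.4, -0.1]
opening: 0.0302
gripper_force: 0.0
```

Request:
{"op": "apply_moves", "data": {
  "series": [
    [[0, 20, 0], [0, 0, 0]],
    [[0, 12, 0], [0, 0, 0]],
    [[0, 0, 0], [0, 0, 0.05]],
    [[0, 0, 0], [0, 0, 0.055]],
    [[0, 0, 0], [0, 0, 0.05]],
    [[0, 0, 0], [0, 0, 0]],
    [[0, 0, 0], [0, 0, 0]],
    [[0, 0, 0], [0, 0, 0]]
  ]
}}

```text
t: 6.4
tool_pos: [0.4804, 0.1994, 0.2801]
orientation: [-0.126, -3.138, 0.001]
force: [0.3, -0.2, 0.6]
opening: 0.0007
gripper_force: 0.0
```

```bash
python3 - <<'E'
from h import *
p,M=pose()
for n in ["side","scene"]:
    im,W=cloud(n); cv2.imwrite(f"pics/{n}2.png",im[:,:]); np.save(f"{n}2.npy",W)
    hsv=cv2.cvtColor(im,cv2.COLOR_BGR2HSV)
    k=(hsv[...,1]<60)&(hsv[...,2]>70)&(W[...,2]>.126)&(W[...,2]<.138)&(W[...,0]>.58)&(W[...,0]<.7)
    for a,b in [(.03,.12),(.26,.34),(.43,.51)]:
        q=W[k&(W[...,1]>a)&(W[...,1]<b)]*1000
        if len(q)>10: print(n,"post",len(q),np.round(np.percentile(q,[2,98],axis=0),1).tolist(),np.round(cv2.minAreaRect(q[:,:2].astype(np.float32))[0],1))
    k=(hsv[...,1]<60)&(W[...,2]>.03)&(W[...,2]<.1)&(W[...,0]>.56)&(W[...,0]<.7)&(W[...,1]>.11)&(W[...,1]<.27)
    q=W[k]*1000; f=np.polyfit(q[:,1],q[:,0],1); print(n,"leaf face slope",f[0],"x@y189",np.polyval(f,189),len(q))
im=cv2.resize(cv2.imread("pics/side2.png")[120:300,260:500],None,fx=3,fy=3); cv2.imwrite("pics/side2c.png",im)
E
```

```text
t 6.4 tcp [480.4 199.4 280.1] tool x/y/z in world [[-0.997, 0.08, 0.001], [0.08, 0.997, -0.0], [-0.001, -0.0, -1.0]] open 0.7 F [ 0.3 -0.2  0.6] g 0.0 q6 -1.2
side post 65 [[609.4, 63.6, 126.8], [631.0, 85.4, 133.0]] [619.9  74.6]
side post 57 [[628.1, 283.8, 126.7], [649.9, 317.6, 133.4]] [638.8 304.3]
side post 43 [[641.1, 449.7, 126.4], [661.6, 476.3, 133.4]] [651.9 463.1]
side leaf face slope 0.14768674736911375 x@y189 615.6946941629656 186
scene post 60 [[607.4, 67.0, 126.3], [632.2, 86.7, 131.7]] [620.6  77. ]
scene post 79 [[627.2, 287.4, 126.2], [651.9, 314.6, 131.6]] [637.9 302.3]
scene post 69 [[641.8, 454.2, 126.4], [663.9, 475.5, 131.0]] [653.  465.1]
scene leaf face slope 0.15999601736997493 x@y189 626.8105565839977 1705
```

View pics/side2c.png

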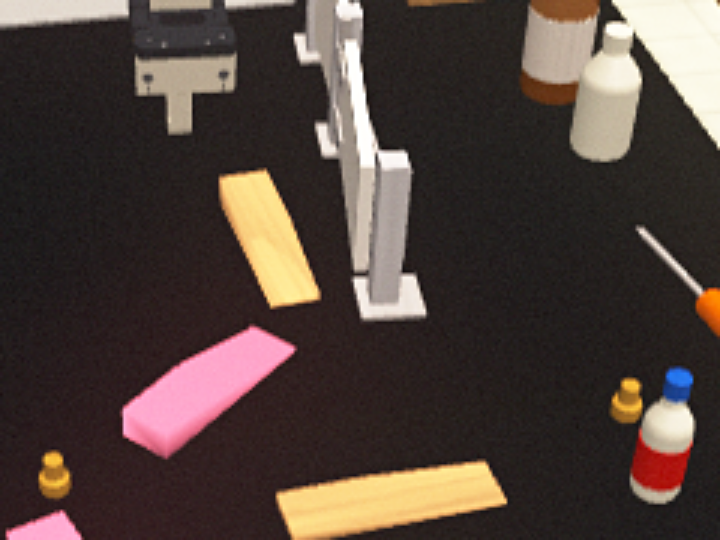

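The crop shows the wedge slipped out during the carry. It now lies on the robot's side of the gate, with its handle at crop (245,185) and nose at (295,300), i.e. about side pixels (342,182) and (358,220). The gripper is empty and nothing else has been disturbed. I'll measure the wedge's new pose.

```bash
python3 - <<'E'
from h import *
def rep(n,c,p):
    q=p[p[:,2]>.003]*1000; r=cv2.minAreaRect(q[:,:2].astype(np.float32)); print(n,np.round(c),len(q),np.round(r[0],1),np.round(r[1],1),round(r[2],1),np.round(cv2.boxPoints(r)).tolist())
    b=cv2.boxPoints(r); e=[b[1]-b[0],b[2]-b[1]]; a=max(e,key=np.linalg.norm); a/=np.linalg.norm(a); s=(q[:,:2]-r[0])@a
    print("   axis",np.round(a,3),[(k,round(float(np.median(q[(s>=k)&(s<k+15),2])))) for k in range(-90,90,15) if ((s>=k)&(s<k+15)).sum()>3])
for n in ["side","scene"]:
    im=cv2.imread(f"pics/{n}2.png"); W=np.load(f"{n}2.npy")
    for c,p in wood(im,W):
        if np.median(p[:,1])>-.1 and np.median(p[:,0])<.75: rep(n,c,p)
im,W=cloud("wrist"); cv2.imwrite("pics/w2.png",im); np.save("w2.npy",W)
for c,p in wood(im,W): rep("wrist",c,p)
E
```

```text
(no output)
```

View pics/w2.png

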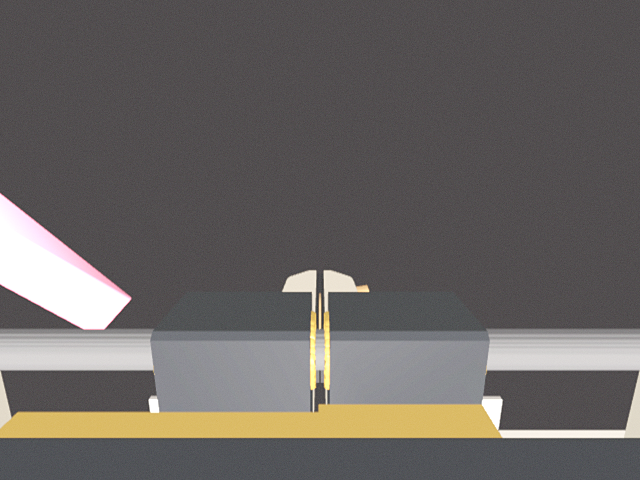

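The wrist view is blocked by the closed fingers; only a sliver of the wedge shows, at (362,289). My filter also cut off y > 0.1 m, so I'll widen it.

```bash
sed -i 's/<np.median(p\[:,1\])<0.1 /<np.median(p[:,1])<0.4 /' h.py && cat >> h.py <<'E'
def rep(n,c,p):
    q=p[p[:,2]>.003]*1000; r=cv2.minAreaRect(q[:,:2].astype(np.float32)); print(n,np.round(c),len(q),np.round(r[0],1),np.round(r[1],1),np.round(cv2.boxPoints(r)).tolist())
    b=cv2.boxPoints(r); e=[b[1]-b[0],b[2]-b[1]]; a=max(e,key=np.linalg.norm); a/=np.linalg.norm(a); a*=np.sign(a[0]); s=(q[:,:2]-r[0])@a
    print("   axis",np.round(a,3),[(k,round(float(np.percentile(q[(s>=k)&(s<k+15),2],80)))) for k in range(-90,90,15) if ((s>=k)&(s<k+15)).sum()>3])
E
python3 - <<'E'
from h import *
for n in ["side","scene"]:
    im=cv2.imread(f"pics/{n}2.png"); W=np.load(f"{n}2.npy")
    for c,p in wood(im,W):
        if np.median(p[:,1])>-.08 and np.median(p[:,0])<.75: rep(n,c,p)
E
```

```text
side [349. 199.] 815 [546.9 171.9] [ 49.6 185.9] [[512.0, 262.0], [532.0, 77.0], [581.0, 82.0], [562.0, 267.0]]
   axis [ 0.106 -0.994] [(-75, 24), (-60, 26), (-45, 26), (-30, 26), (-15, 26), (0, 25), (15, 21), (30, 18), (45, 15), (60, 12), (75, 9)]
```

Request:
{"op": "apply_moves", "data": {
  "series": [
    [[-4, -5, -20], [0, 0, 0]],
    [[-4, -6, -25], [0, 0, 0]],
    [[-4, -6, -25], [0, 0, 0]],
    [[-4, -6, -25], [0, 0, 0]],
    [[-4, -6, -25], [0, 0, 0]],
    [[0, 0, 0], [0, 0, 0]],
    [[0, 0, 0], [0, 0, 0]],
    [[0, 0, 0], [0, 0, 0]],
    [[0, 0, 0], [0, 0, 0]],
    [[0, 0, 0], [0, 0, 0]],
    [[0, 0, 0], [0, 0, 0]],
    [[0, 0, 0], [0, 0, 0]]
  ],
  "claw": 1
}}

```text
t: 7.55
tool_pos: [0.4981, 0.1692, 0.3999]
orientation: [-0.128, -3.138, 0.001]
force: [-1.1, 0.8, 0.2]
opening: 0.0758
gripper_force: 0.0
```

```bash
python3 - <<'E'
from h import *
pose(); im,W=cloud("wrist"); cv2.imwrite("pics/w3.png",im); np.save("w3.npy",W)
for c,p in wood(im,W): rep("wrist",c,p)
E
```

```text
t 7.55 tcp [498.1 169.2 399.9] tool x/y/z in world [[-0.997, 0.081, 0.001], [0.081, 0.997, -0.0], [-0.001, -0.0, -1.0]] open 75.8 F [-1.1  0.8  0.2] g 0.0 q6 -1.26
wrist [22. 75.] 758 [350.8 -87.9] [18.9 21.1] [[338.0, -94.0], [358.0, -100.0], [364.0, -82.0], [344.0, -76.0]]
   axis [ 0.951 -0.311] [(-15, 27), (0, 27)]
wrist [317. 257.] 6084 [545.7 157.8] [ 41.2 150.3] [[517.0, 230.0], [533.0, 81.0], [574.0, 85.0], [558.0, 235.0]]
   axis [ 0.103 -0.995] [(-75, 25), (-60, 25), (-45, 25), (-30, 25), (-15, 24), (0, 20), (15, 17), (30, 14), (45, 10), (60, 7)]
wrist [ 23. 264.] 2298 [512.2 -28.8] [ 67.6 283.2] [[456.0, 106.0], [501.0, -174.0], [568.0, -163.0], [523.0, 116.0]]
   axis [ 0.16  -0.987] []
```

View pics/w3.png

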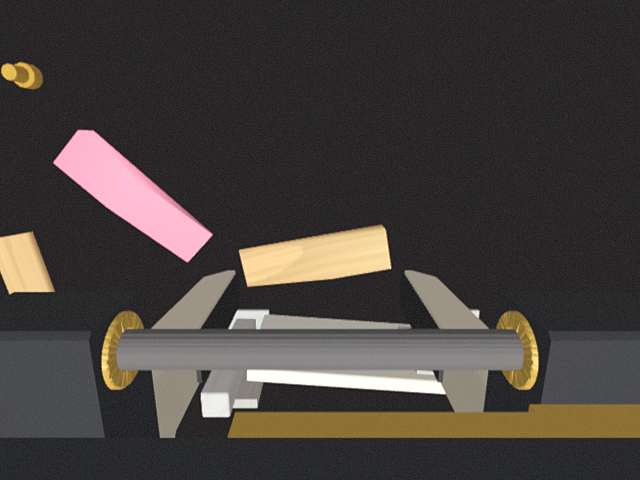

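The wrist picture shows the wedge upright in front of the gate, with its handle end at (387,250) and nose at (243,268). Measured, its centre is (546,158) mm and it points along -y, 50 to 60 mm from the leaf. With the hand straight above it, the gripper body would hit the leaf. So I'll go in offset and slightly tilted, hook the handle away from the gate with the far finger, then grip it.

Request:
{"op": "apply_moves", "data": {
  "series": [
    [[0, 0, 0], [0, 0, 0.124]],
    [[0, 0, 0], [0, 0, 0.124]],
    [[0, 0, 0], [0, 0, 0.124]],
    [[0, 0, 0], [0, 0, 0.124]],
    [[0, 0, 0], [0, 0, 0.124]],
    [[0, 0, 0], [0, 0, 0.124]],
    [[0, 0, 0], [0, 0, 0.124]],
    [[0, 0, 0], [0, 0, 0.124]],
    [[0, 0, 0], [0, 0, 0.124]],
    [[0, 0, 0], [0, 0, 0.124]],
    [[0, 0, 0], [0, 0, 0.124]],
    [[0, 0, 0], [0, 0, 0.124]]
  ]
}}

```text
t: 8.6
tool_pos: [0.4982, 0.1692, 0.4005]
orientation: [-2.227, -2.216, 0.0]
force: [1.1, 0.8, -0.7]
opening: 0.0933
gripper_force: 0.0
```

Request:
{"op": "apply_moves", "data": {
  "series": [
    [[20, 2, 20], [0, 0, 0]],
    [[20, 3, 30], [0, 0, 0]],
    [[12, 0, 30], [0, 0, 0]],
    [[0, 0, 20], [0, 0, 0]],
    [[0, 0, 0], [-0.087, 0, 0]],
    [[0, 0, 0], [0, 0, 0]],
    [[0, 0, 0], [0, 0, 0]],
    [[0, 0, 0], [0, 0, 0]]
  ]
}}

```text
t: 9.27
tool_pos: [0.5035, 0.2212, 0.302]
orientation: [2.176, 2.178, 0.095]
force: [0.3, -1.1, -0.2]
opening: 0.0929
gripper_force: 0.0
```

```bash
cat >> h.py <<'E'
def grasp():
    p,M=pose(); g=p+167*M[:,2]; print("grasp pt",np.round(g,1)); return p,M,g
E
python3 - <<'E'
from h import *
p,M,g=grasp(); print("to (517.5,221,28) in tool",np.round(M.T@(np.array([517.5,221,28])-g),1))
E
```

```text
t 9.27 tcp [503.5 221.2 302. ] tool x/y/z in world [[-0.001, 1.0, 0.001], [0.996, 0.001, 0.087], [0.087, 0.001, -0.996]] open 92.9 F [ 0.3 -1.1 -0.2] g 0.0 q6 0.34
grasp pt [518.  221.4 135.6]
to (517.5,221,28) in tool [ -0.4  -9.8 107.2]
```

Request:
{"op": "apply_moves", "data": {
  "series": [
    [[0, -2.2, 20], [0, 0, 0]],
    [[0, -2.6, 28], [0, 0, 0]],
    [[0, -2.4, 26], [0, 0, 0]],
    [[0, -1.6, 18], [0, 0, 0]],
    [[0, -1, 11], [0, 0, 0]],
    [[0, 0, 4], [0, 0, 0]],
    [[0, 0, 0], [0, 0, 0]],
    [[0, 0, 0], [0, 0, 0]]
  ]
}}

```text
t: 9.93
tool_pos: [0.5036, 0.2213, 0.1947]
orientation: [2.176, 2.177, 0.097]
force: [-0.6, -0.9, -0.9]
opening: 0.0926
gripper_force: 0.0
```

Request:
{"op": "apply_moves", "data": {
  "series": [
    [[0, -6, -0.5], [0, 0, 0]],
    [[0, -8, -0.7], [0, 0, 0]],
    [[0, -8, -0.7], [0, 0, 0]],
    [[0, -8, -0.7], [0, 0, 0]],
    [[0, -6, -0.5], [0, 0, 0]],
    [[0, 0, 0], [0, 0, 0]],
    [[0, 0, 0], [0, 0, 0]]
  ]
}}

```text
t: 10.52
tool_pos: [0.466, 0.2211, 0.1932]
orientation: [2.175, 2.179, 0.094]
force: [1.0, -0.7, -0.4]
opening: 0.0928
gripper_force: 0.0
```

```bash
python3 - <<'E'
from h import *
grasp()
im,W=cloud("side"); cv2.imwrite("pics/s3.png",cv2.resize(im[120:300,260:500],None,fx=3,fy=3))
for c,p in wood(im,W):
    if np.median(p[:,1])>0: rep("side",c,p)
im,W=cloud("wrist")
for c,p in wood(im,W):
    if np.median(p[:,1])>0: rep("wrist",c,p)
cv2.imwrite("pics/w4.png",im)
E
```

```text
t 10.52 tcp [466.  221.1 193.2] tool x/y/z in world [[-0.001, 1.0, -0.0], [0.996, 0.002, 0.086], [0.086, -0.0, -0.996]] open 92.8 F [ 1.  -0.7 -0.4] g 0.0 q6 0.37
grasp pt [480.4 221.1  26.8]
side [343. 196.] 1031 [534.6 168.1] [ 58.6 180.1] [[466.0, 233.0], [552.0, 75.0], [604.0, 103.0], [517.0, 261.0]]
   axis [ 0.48  -0.877] [(-75, 26), (-60, 26), (-45, 65), (-30, 26), (-15, 26), (0, 24), (15, 20), (30, 18), (45, 14), (60, 11), (75, 8)]
wrist [342. 293.] 789 [493.8 219.3] [29.3  1.7] [[480.0, 213.0], [481.0, 212.0], [507.0, 225.0], [506.0, 227.0]]
   axis [0.887 0.462] [(-15, 16), (0, 14)]
```

View pics/s3.png

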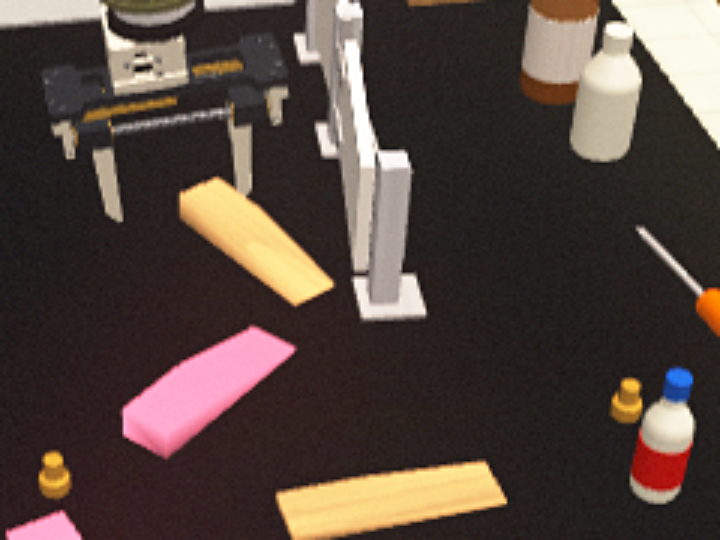

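The side view shows the hook worked. The wedge has swung away from the gate, with its handle at crop (210,190), nose at (315,290) and yaw about -61 degrees. I'll lift, straighten the tool, turn it to match and look from above.

Request:
{"op": "apply_moves", "data": {
  "series": [
    [[0, 2, -22], [0, 0, 0]],
    [[0, 2.6, -30], [0, 0, 0]],
    [[0, 2.6, -30], [0, 0, 0]],
    [[0, 6, -30], [0.087, 0, 0]],
    [[0, 6, -30], [0, 0, -0.1]],
    [[0, 6, -30], [0, 0, -0.1]],
    [[0, 6, -20], [0, 0, -0.1]],
    [[0, 0, -10], [0, 0, -0.1]],
    [[0, 0, 0], [0, 0, -0.1]],
    [[0, 0, 0], [0, 0, 0]],
    [[0, 0, 0], [0, 0, 0]]
  ]
}}

```text
t: 11.53
tool_pos: [0.488, 0.2228, 0.3956]
orientation: [-1.606, -2.7, 0.001]
force: [-0.6, -0.6, -0.5]
opening: 0.0929
gripper_force: 0.0
```

```bash
python3 - <<'E'
from h import *
p,M,g=grasp()
im,W=cloud("wrist"); cv2.imwrite("pics/w5.png",im)
for c,q in wood(im,W):
    if np.median(q[:,1])>0: 
        rep("wrist",c,q); q=q[q[:,2]>.003]*1000
        r=cv2.minAreaRect(q[:,:2].astype(np.float32)); b=cv2.boxPoints(r); e=[b[1]-b[0],b[2]-b[1]]; a=max(e,key=np.linalg.norm); a/=np.linalg.norm(a); a*=np.sign(a[0])
        s=(q[:,:2]-r[0])@a; o=np.array(r[0])+(s.min()+25)*a
        print("origin",np.round(o,1),"ang",np.arctan2(a[1],a[0]),"tool shift",np.round(M.T@(np.r_[o,21]-g),1),"turn z", np.round(-(np.arctan2(a[1],a[0])-np.arctan2(-M[1,0],-M[0,0])),3))
E
```

```text
t 11.53 tcp [488.  222.8 395.6] tool x/y/z in world [[-0.477, 0.879, 0.0], [0.879, 0.477, -0.001], [-0.001, -0.0, -1.0]] open 92.9 F [-0.6 -0.6 -0.5] g 0.0 q6 -0.16
grasp pt [487.9 222.8 228.6]
wrist [328. 271.] 4554 [517.6 184.8] [ 40.1 157.4] [[462.0, 244.0], [538.0, 106.0], [573.0, 125.0], [497.0, 263.0]]
   axis [ 0.479 -0.878] [(-90, 307), (-45, 25), (-30, 25), (-15, 25), (0, 25), (15, 24), (30, 21), (45, 18), (60, 14), (75, 12)]
origin [491.9 231.9] ang -1.0712563 tool shift [  6.1   8.  207.6] turn z -0.002
```

```bash
cat >> h.py <<'E'
def wed(q,M,g,z=21):
    q=q[(q[:,2]>.003)&(q[:,2]<.032)]*1000
    t=q[q[:,2]>22][:,:2]
    r=cv2.minAreaRect(q[:,:2].astype(np.float32)); b=cv2.boxPoints(r); e=[b[1]-b[0],b[2]-b[1]]; a=max(e,key=np.linalg.norm); a/=np.linalg.norm(a); a*=np.sign(a[0])
    s=(q[:,:2]-r[0])@a; o=np.array(r[0])+(np.percentile(s,.3)+25)*a
    print("size",np.round(r[1],1),"origin",np.round(o,1),"ang",np.arctan2(a[1],a[0]),"tool shift",np.round(M.T@(np.r_[o,z]-g),1),"turn z", np.round(-(np.arctan2(a[1],a[0])-np.arctan2(-M[1,0],-M[0,0])),3))
E
python3 - <<'E'
from h import *
p,M,g=grasp(); im,W=cloud("wrist")
for c,q in wood(im,W):
    if np.median(q[:,1])>0: wed(q,M,g)
E
```

```text
t 11.58 tcp [487.8 222.8 395.1] tool x/y/z in world [[-0.477, 0.879, 0.0], [0.879, 0.477, -0.001], [-0.001, -0.0, -1.0]] open 92.9 F [ 1.  -0.8 -0.6] g 0.0 q6 -0.16
grasp pt [487.6 222.7 228.1]
size [ 40.  120.3] origin [509.6 199.5] ang -1.0725688 tool shift [-31.    8.5 207.1] turn z -0.001
```

Request:
{"op": "apply_moves", "data": {
  "series": [
    [[-8, 3, 15], [0, 0, 0]],
    [[-8, 3, 30], [0, 0, 0]],
    [[-8, 2.5, 35], [0, 0, 0]],
    [[0, 0, 35], [0, 0, 0]],
    [[0, 0, 35], [0, 0, 0]],
    [[0, 0, 27], [0, 0, 0]],
    [[0, 0, 18], [0, 0, 0]],
    [[0, 0, 9], [0, 0, 0]],
    [[0, 0, 3.5], [0, 0, 0]],
    [[0, 0, 0], [0, 0, 0]],
    [[0, 0, 0], [0, 0, 0]]
  ]
}}

```text
t: 12.55
tool_pos: [0.5072, 0.2061, 0.189]
orientation: [1.603, 2.702, 0.001]
force: [-0.4, 0.6, -0.1]
opening: 0.0928
gripper_force: 0.0
```

Request:
{"op": "apply_moves", "data": {
  "series": [
    [[0, 0, 0], [0, 0, 0]],
    [[0, 0, 0], [0, 0, 0]],
    [[0, 0, 0], [0, 0, 0]],
    [[0, 0, 0], [0, 0, 0]],
    [[0, 0, 0], [0, 0, 0]],
    [[0, 0, 0], [0, 0, 0]],
    [[0, 0, 0], [0, 0, 0]],
    [[0, 0, 0], [0, 0, 0]],
    [[0, 0, 0], [0, 0, 0]],
    [[0, 0, 0], [0, 0, 0]],
    [[0, 0, 0], [0, 0, 0]],
    [[0, 0, 0], [0, 0, 0]]
  ],
  "claw": 0,
  "newtons": 50
}}

```text
t: 13.55
tool_pos: [0.5069, 0.206, 0.1885]
orientation: [1.601, 2.703, 0.0]
force: [-0.2, 0.1, 1.1]
opening: 0.0394
gripper_force: 50.0
```

```bash
python3 - <<'E'
from h import *
p,M,g=grasp()
a=-0.082; X=np.array([np.cos(a),np.sin(a)]); tgt=np.array([629.8,189])-162*X
print("target grasp for origin at -155:",np.round(tgt,1),"turn z",round(-(a-np.arctan2(-M[1,0],-M[0,0])),3))
E
```

```text
t 13.55 tcp [506.9 206.  188.5] tool x/y/z in world [[-0.48, 0.877, -0.0], [0.877, 0.48, 0.0], [0.0, -0.0, -1.0]] open 39.4 F [-0.2  0.1  1.1] g 50.0 q6 -0.21
grasp pt [506.9 206.   21.5]
target grasp for origin at -155: [468.3 202.3] turn z -0.988
```

Request:
{"op": "apply_moves", "data": {
  "series": [
    [[2, -5, -1], [0, 0, 0]],
    [[4, -9, 0], [0, 0, 0]],
    [[4, -9, 0], [0, 0, 0]],
    [[4, -9, 0], [0, 0, 0]],
    [[2, -5, 0], [0, 0, 0]],
    [[0, 0, 0], [0, 0, -0.06]],
    [[0, 0, 0], [0, 0, -0.09]],
    [[0, 0, 0], [0, 0, -0.09]],
    [[0, 0, 0], [0, 0, -0.09]],
    [[0, 0, 0], [0, 0, -0.09]],
    [[0, 0, 0], [0, 0, -0.09]],
    [[0, 0, 0], [0, 0, -0.09]]
  ]
}}

```text
t: 14.55
tool_pos: [0.4665, 0.2022, 0.1894]
orientation: [-0.724, -3.057, 0.0]
force: [-0.1, 1.0, 0.1]
opening: 0.0396
gripper_force: 50.0
```

Request:
{"op": "apply_moves", "data": {
  "series": [
    [[0, 0, 0], [0, 0, -0.09]],
    [[0, 0, 0], [0, 0, -0.09]],
    [[0, 0, 0], [0, 0, -0.09]],
    [[0, 0, 0], [0, 0, -0.07]],
    [[0, 0, 0], [0, 0, -0.045]],
    [[0, 0, 0], [0, 0, 0]],
    [[0, 0, 0], [0, 0, 0]],
    [[0, 0, 0], [0, 0, 0]]
  ]
}}

```text
t: 15.22
tool_pos: [0.4666, 0.2022, 0.1895]
orientation: [-0.136, -3.139, -0.0]
force: [0.9, 0.0, -2.5]
opening: 0.0394
gripper_force: 50.0
```

```bash
python3 - <<'E'
from h import *
p,M,g=grasp()
for n in ["side","scene"]:
    im,W=cloud(n)
    for c,q in wood(im,W):
        if np.median(q[:,1])>.05: rep(n,c,q)
    if n=="side": cv2.imwrite("pics/s4.png",cv2.resize(im[120:300,260:500],None,fx=3,fy=3))
E
```

```text
t 15.22 tcp [466.6 202.2 189.5] tool x/y/z in world [[-0.996, 0.086, 0.0], [0.086, 0.996, 0.0], [-0.0, 0.0, -1.0]] open 39.4 F [ 0.9  0.  -2.5] g 50.0 q6 -1.18
grasp pt [466.6 202.2  22.5]
side [332. 189.] 1071 [508.9 165.1] [192.3 108.3] [[401.0, 189.0], [432.0, 86.0], [617.0, 141.0], [586.0, 244.0]]
   axis [0.958 0.286] [(-90, 117), (-75, 115), (-60, 106), (-45, 109), (-30, 26), (-15, 26), (0, 26), (15, 23), (30, 20), (45, 17), (60, 13), (75, 9)]
```

View pics/s4.png

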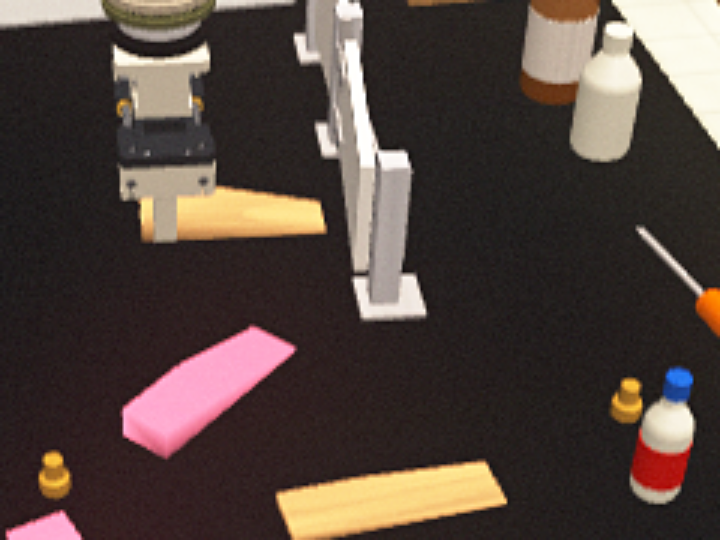

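The wedge is held square to the gate, with its nose at crop (325,220) pointing at the middle of the leaf. I'll lower it that last millimetre and push.

Request:
{"op": "apply_moves", "data": {
  "series": [
    [[0, 0, 0.8], [0, 0, 0]],
    [[-4, 0, 0], [0, 0, 0]],
    [[-8, 0, 0], [0, 0, 0]],
    [[-8, 0, 0], [0, 0, 0]],
    [[-8, 0, 0], [0, 0, 0]],
    [[-8, 0, 0], [0, 0, 0]],
    [[-8, 0, 0], [0, 0, 0]],
    [[-6, 0, 0], [0, 0, 0]],
    [[0, 0, 0], [0, 0, 0]],
    [[0, 0, 0], [0, 0, 0]]
  ]
}}

```text
t: 16.15
tool_pos: [0.5168, 0.1978, 0.1885]
orientation: [-0.134, -3.138, 0.0]
force: [-0.6, -0.2, -1.5]
opening: 0.0398
gripper_force: 50.0
```

Request:
{"op": "apply_moves", "data": {
  "series": [
    [[-2, 0, 0], [0, 0, 0]],
    [[-2.5, 0, 0], [0, 0, 0]],
    [[-2.5, 0, 0], [0, 0, 0]],
    [[-2.5, 0, 0], [0, 0, 0]],
    [[-2.5, 0, 0], [0, 0, 0]],
    [[-2, 0, 0], [0, 0, 0]],
    [[0, 0, 0], [0, 0, 0]],
    [[0, 0, 0], [0, 0, 0]]
  ]
}}

```text
t: 16.82
tool_pos: [0.5302, 0.1968, 0.1885]
orientation: [-0.133, -3.137, 0.0]
force: [-5.0, 0.5, 1.5]
opening: 0.0397
gripper_force: 50.0
```

```bash
cat >> h.py <<'E'
def look():
    p,M,g=grasp(); a=-.082; X=np.array([np.cos(a),np.sin(a)]); Y=np.array([-X[1],X[0]]); o=g[:2]+7*(-M[:2,0]); d=o-[629.8,189]
    print("origin in screen (if held)",np.round([d@X,d@Y],1))
    im,W=cloud("scene"); hsv=cv2.cvtColor(im,cv2.COLOR_BGR2HSV)
    for lo,hi,nm in [(.11,.27,"leaf"),(.325,.445,"wing")]:
        k=(hsv[...,1]<60)&(W[...,2]>.03)&(W[...,2]<.1)&(W[...,0]>.6)&(W[...,0]<.68)&(W[...,1]>lo)&(W[...,1]<hi)
        q=W[k]*1000; f=np.polyfit(q[:,1],q[:,0],1)
        k=(hsv[...,1]<60)&(W[...,2]>.08)&(W[...,2]<.125)&(W[...,0]>.6)&(W[...,0]<.68)&(W[...,1]>lo)&(W[...,1]<hi)
        print(nm,"slope",round(f[0],3),"x mid",round(np.polyval(f,(lo+hi)*500),1),"top z",np.round(np.percentile(W[k][:,2]*1000,[90,97]),1))
    return im,W
E
python3 - <<'E'
from h import *
look()
W=np.load("scene2.npy")
k=(W[...,2]>.08)&(W[...,2]<.125)&(W[...,0]>.6)&(W[...,0]<.68)&(W[...,1]>.11)&(W[...,1]<.27)
print("before top z",np.round(np.percentile(W[k][:,2]*1000,[90,97]),1))
E
```

```text
t 16.82 tcp [530.2 196.8 188.5] tool x/y/z in world [[-0.996, 0.085, 0.002], [0.085, 0.996, -0.0], [-0.002, -0.0, -1.0]] open 39.7 F [-5.   0.5  1.5] g 50.0 q6 -1.22
grasp pt [529.9 196.8  21.5]
origin in screen (if held) [-93.2  -0.4]
leaf slope 0.082 x mid 634.6 top z [111.5 112.9]
wing slope 0.082 x mid 649.7 top z [121.7 123.2]
before top z [111.5 112.8]
```

Request:
{"op": "apply_moves", "data": {
  "series": [
    [[-1.5, 0, 0], [0, 0, 0]],
    [[-2, 0, 0], [0, 0, 0]],
    [[-2, 0, 0], [0, 0, 0]],
    [[-2, 0, 0], [0, 0, 0]],
    [[-2, 0, 0], [0, 0, 0]],
    [[-2, 0, 0], [0, 0, 0]],
    [[-1, 0, 0], [0, 0, 0]],
    [[0, 0, 0], [0, 0, 0]],
    [[0, 0, 0], [0, 0, 0]]
  ]
}}

```text
t: 17.62
tool_pos: [0.5417, 0.196, 0.1884]
orientation: [-0.133, -3.135, 0.0]
force: [-12.8, 0.7, 7.6]
opening: 0.0397
gripper_force: 50.0
```

```bash
python3 - <<'E'
from h import *
look()
E
```

```text
t 17.62 tcp [541.7 196.  188.4] tool x/y/z in world [[-0.996, 0.084, 0.004], [0.084, 0.996, -0.0], [-0.004, -0.0, -1.0]] open 39.7 F [-12.8   0.7   7.6] g 50.0 q6 -1.23
grasp pt [541.1 196.   21.4]
origin in screen (if held) [-82.   -0.3]
leaf slope 0.081 x mid 634.7 top z [113.7 115.1]
wing slope 0.082 x mid 649.7 top z [121.6 123.3]
```

Request:
{"op": "apply_moves", "data": {
  "series": [
    [[-1.5, 0, 0], [0, 0, 0]],
    [[-1.5, 0, 0], [0, 0, 0]],
    [[0, 0, 0], [0, 0, 0]],
    [[0, 0, 0], [0, 0, 0]]
  ]
}}

```text
t: 18.0
tool_pos: [0.5446, 0.1958, 0.1884]
orientation: [-0.132, -3.134, 0.0]
force: [-13.3, 1.2, 8.5]
opening: 0.0394
gripper_force: 50.0
```

Request:
{"op": "apply_moves", "data": {
  "series": [
    [[0, 0, 0], [0, 0, 0]],
    [[0, 0, 0], [0, 0, 0]],
    [[0, 0, 0], [0, 0, 0]],
    [[0, 0, 0], [0, 0, 0]],
    [[0, 0, 0], [0, 0, 0]],
    [[0, 0, 0], [0, 0, 0]],
    [[0, 0, 0], [0, 0, 0]],
    [[0, 0, 0], [0, 0, 0]],
    [[0, 0, 0], [0, 0, 0]],
    [[0, 0, 0], [0, 0, 0]]
  ],
  "claw": 0.85
}}

```text
t: 18.83
tool_pos: [0.546, 0.1955, 0.1887]
orientation: [0.133, 3.139, 0.0]
force: [0.1, 0.3, -0.0]
opening: 0.0791
gripper_force: 0.0
```

```bash
python3 - <<'E'
from h import *
look()
E
```

```text
t 18.83 tcp [546.  195.5 188.7] tool x/y/z in world [[-0.996, 0.085, -0.0], [0.085, 0.996, 0.0], [0.0, 0.0, -1.0]] open 79.1 F [ 0.1  0.3 -0. ] g 0.0 q6 -1.23
grasp pt [546.  195.5  21.7]
origin in screen (if held) [-77.1  -0.4]
leaf slope 0.081 x mid 634.7 top z [114.2 115.7]
wing slope 0.084 x mid 649.6 top z [121.6 123.3]
```

Released. The leaf is about 3 mm up and the gate is shut. I'll retreat straight up and back, then check.

Request:
{"op": "apply_moves", "data": {
  "series": [
    [[0, 0, -8], [0, 0, 0]],
    [[0, 0, -20], [0, 0, 0]],
    [[0, 0, -30], [0, 0, 0]],
    [[10, 0, -35], [0, 0, 0]],
    [[25, 0, -35], [0, 0, 0]],
    [[25, 0, -30], [0, 0, 0]],
    [[15, 0, -15], [0, 0, 0]],
    [[0, 0, 0], [0, 0, 0]],
    [[0, 0, 0], [0, 0, 0]],
    [[0, 0, 0], [0, 0, 0]]
  ]
}}

```text
t: 19.72
tool_pos: [0.4721, 0.2016, 0.36]
orientation: [-0.133, -3.139, 0.0]
force: [-0.3, 0.1, -0.1]
opening: 0.0793
gripper_force: 0.0
```

```bash
python3 - <<'E'
from h import *
look(); p,M,g=pose()+(0,)
im,W=cloud("wrist")
for c,q in wood(im,W):
    if np.median(q[:,1])>0.1: rep("wrist",c,q); wed(q,M,p)
im,W=cloud("side"); cv2.imwrite("pics/s5.png",cv2.resize(im[120:300,260:500],None,fx=3,fy=3))
E
```

```text
t 19.72 tcp [472.1 201.6 360. ] tool x/y/z in world [[-0.996, 0.085, 0.0], [0.085, 0.996, -0.0], [-0.0, -0.0, -1.0]] open 79.3 F [-0.3  0.1 -0.1] g 0.0 q6 -1.18
grasp pt [472.1 201.6 193. ]
origin in screen (if held) [-151.2   -0.4]
leaf slope 0.082 x mid 634.6 top z [114.4 115.7]
wing slope 0.083 x mid 649.6 top z [121.8 123.4]
t 19.77 tcp [472.1 201.5 359.3] tool x/y/z in world [[-0.996, 0.085, 0.001], [0.085, 0.996, -0.001], [-0.002, -0.001, -1.0]] open 78.9 F [ 0.3  0.  -0.4] g 0.0 q6 -1.18
wrist [314. 300.] 1608 [507.7 200.5] [ 37.4 131.5] [[439.0, 200.0], [566.0, 165.0], [576.0, 202.0], [449.0, 236.0]]
   axis [ 0.966 -0.26 ] [(-75, 271), (0, 20), (15, 24), (30, 25), (45, 25), (60, 25)]
size [38.  46.2] origin [549.5 193.6] ang -0.0906393 tool shift [-78.3  -1.1 338.2] turn z 0.006
wrist [338. 313.] 303 [506.3 210.3] [  9.6 130.8] [[441.0, 206.0], [572.0, 205.0], [572.0, 214.0], [441.0, 216.0]]
   axis [ 1.    -0.012] [(-75, 271), (30, 25), (45, 25), (60, 25)]
size [ 8.3 33. ] origin [563.8 209.3] ang -0.07357247 tool shift [-91.2  15.8 338.2] turn z -0.011
wrist [319. 372.] 211 [535.8 194.9] [ 39.  178.8] [[445.0, 182.0], [623.0, 169.0], [626.0, 207.0], [448.0, 221.0]]
   axis [ 0.997 -0.077] [(-90, 274), (75, 17)]
size [39.  8.] origin [621.4 193.9] ang 1.493381 tool shift [-149.9    5.3  338.1] turn z -1.578
```

View pics/s5.png

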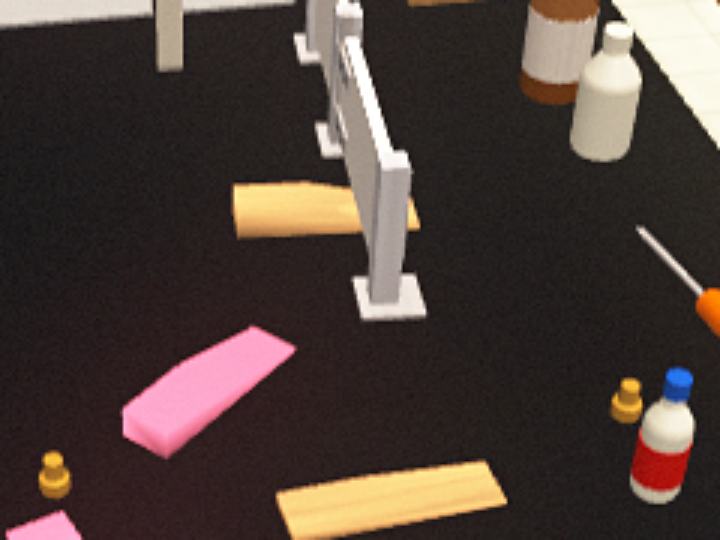

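The wedge lies flat and square under the middle of the leaf, with its handle at crop (240,210) and its nose showing beyond the gate at (415,215). The gate is in line with the posts, the leaf is about 3 mm up, and the robot is clear. I'll hand it in.

```bash
python3 -c "
from plant import robot
print(robot.close_job())"
```

```text
the job is handed in; nothing more can be done
None
```

The job is handed in at about 20 s: the tall wedge is jammed flat and square under the middle of the shut gate, with the leaf lifted about 3 mm and the arm clear. The wedge slipped once on the way and had to be picked up again. I was not shown the judge's result.

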